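# Turn the recipe card and weigh it down

## Task

The baking group is ready for its next step: turn the stiff recipe card over across the binder's rings so that it lies flat on the other side and shows its other face. Then lay the aluminium page weight flat on the turned card, near the card's middle and parallel to the rings, to keep the binder open. Leave everything else where it is.

Things in the scene. Friction and masses are not known exactly. Their poses are not given: they have to be found in the camera images.
- binder: Ring binder lying open, fixed. Origin on the table below the middle of the row of 2 rings; x along the rings' axis (the spine), z up, y from the side where the card starts to where it must end. Rings: axis 50 mm above the table, outer diameter 36 mm, at x = -40 and 40 mm. On each side a block of pages, |y| 21 to 149 mm, |x| up to 104 mm, top 47.5 mm above the table; covers 3 mm thick to |y| = 180 mm.
- leaf (a joint): Angle of the stiff white recipe card about the rings' axis (the only leaf that moves; 0.11 kg). 0: flat on the pages on the binder's -y side, picture of a bowl up, as at the start; 1.57: upright; 3.14: flat on the pages on the +y side, picture of a tray cut into bars up. No spring, lightly damped: past upright it falls slowly to the other side by itself.
- leaf_tab (a point): Middle of the card's index tab, half-way through its 3 mm thickness. The tab is 70 mm long along the rings (its middle at binder x = 20 mm) and sticks out from 165 to 191 mm from the rings' axis. At the start it is 50 mm above the table with free room for a finger below it. Moves with the card; axes as the binder's while the joint is 0.
- leaf_mid (a point): Middle of the card without its tab, half-way through its thickness: 3 mm thick board, 210 mm along the rings, 8 to 165 mm from their axis; this point is 87 mm from it at binder x = 0. Flat on either side, the upper face is 51.5 mm above the table. The outer 16 mm stick out beyond the block of pages. Moves with the card.
- weight_mid (a point): Centre of the page weight, a plain aluminium bar 130 x 34 x 22 mm (x, y, z) with rounded edges, 0.2 to 0.4 kg, lying loose on the table beside the binder, on either side (about 285 mm from the rings' axis). x along the bar, z up; the centre is 11 mm above what it lies on.
- tin: Flat lidded steel tin 108 x 63 x 31 mm, bystander, on the table beside the binder on the side where the weight is not. Origin under its centre. All else on the table (bowl, jars, mug, scale, baking tin, paper roll; up to 120 mm high) stands farther out from the binder and is fixed.
- cutter: Round steel biscuit cutter, an open ring 68 mm wide, 30 mm high, on the table at the left (+y), bystander. Origin under its centre.
Mind the look-alikes: they are no part of the job. What is meant by the part that bears weight_mid is not blue, and is the larger of those in its own colour.

How it is judged (in metres and radians):
On the way:
1. the card has been turned across the rings and lies flat on the other side, without the weight (value of joint leaf above 3.05 rad and contact force between weight and leaf below 0.2 N), for 0.2 s.
At the end, for the whole second after the job is handed in: The card lies flat on the +y side (within 0.09 rad of flat). The weight lies still and flat on it (tilt under 0.12 rad), bearing on the card, its centre within 45 mm of the card's middle along the rings and 35 mm across them, its length within 0.3 rad of parallel to the rings (value of joint leaf above 3.05 rad and x of weight_mid in the frame of binder between -0.045 and 0.045 m and y of weight_mid in the frame of binder between 0.052 and 0.122 m and angle between the x axis of weight_mid and the x axis of binder, either way round below 0.3 rad and angle between weight_mid's own z axis and vertical below 0.12 rad and contact force between weight and leaf above 0.8 N and linear speed of weight below 0.02 m/s); the robot touches nothing.
It fails at once if the flat tin or the biscuit cutter is shifted by more than 30 mm (distance of any of tin, cutter from where it was at the start of the episode above 0.03 m).
It also fails if it takes over 51 s, if anything falls off the work surface, if the arm or the gripper's body presses on something with over 40 N, if the wrist force passes 120 N, or if a joint passes its speed limit or range.

## Robot

A 6-joint arm with a two-finger parallel gripper is mounted at the origin on the work surface. World frame = base frame: x ahead of the robot, y to its left, z up, the work surface at z = 0. Lengths are in mm, angles in rad, forces in N, time in s.
With the tool pointing down it reaches from about 300 to 775 mm from the base axis. Payload 14.6 kg.
Tool frame: the origin (TCP) lies midway between the tips of the shut fingers; the grasp point (between the pads) lies 19 mm behind it; z points along the fingers, y is the direction in which the jaws open and shut (so a half turn about z gives the same grasp; the last joint's range is limited). The gripper opens to 94 mm and grips with 3 to 60 N. Pads are 16 mm wide; open, the fingers measure 119 mm over their backs; the gripper's body (75 mm by 177 mm) begins 78 mm behind the grasp point.
Start: joints at [1.205, 0.3, 1.521, -0, 1.321, -0.067], TCP at [161.903, 525.62, 205.446] pointing down, gripper open.
Joint ranges: [-3.03, 3.03], [-0.79, 2.21], [0.23, 2.52], [-1.04, 4.18], [0, 3.07], [-2.55, 2.55]. Speed limits (rad/s): [2.22, 2.22, 2.57, 3.14, 3.14, 3.14].

## Interface

Orientations are given as [roll, pitch, yaw] about the fixed x, y, z axes, in that order (R = Rz(yaw) Ry(pitch) Rx(roll)).
In Python, from cell import manip, camera gives the robot as it stands. The module is installed in compiled form; this text tells all that it offers.
- The arm moves only by the tool jog_arm, never from a script. Its argument "commands" is a list of rows, each a list of 7 numbers: the shift along the world's x, y, z in units of 1 m (1.0 is 1 m), then the turn, a rotation vector about the world's x, y, z in units of 120 degrees (1.0 is 120 degrees), then the opening, from 0 (shut) to 1 (fully open). In form: [[x, y, z, ax, ay, az, grip], ...]. A call has exactly 10 rows; each row is the pose to reach, as a shift and turn from the pose commanded when the call began; what a row does not reach only later rows make up. A row lasts 1/8 s, in which the tool goes at most 62.5 mm and 10.7 degrees, less where a joint would pass 70% of its speed; a pose out of reach is approached as far as the arm can. A call with a number of a shift or a turn outside -1 to 1 is refused whole. A call with a gripper value outside its range is refused whole. The fingers move at their own pace and stop on an object; "grip_force" is the grip in N (left out, the last holds). Time passes only in rows, so rows that repeat a pose let the fingers close, or fill a call up. It gives the time, the measured TCP pose, the force and the opening at its end, in the units of the state.
- manip.read_state(): the state, without advancing time (a new reading comes with each control period).
- camera(name): name is "scene" or "top"; returns a dict with "pixels" (420x560x3 uint8, blue, green, red), "vertical_fov" (degrees; the focal length in pixels is half the picture's height over the tangent of half this angle, whatever the lens; pixels are square), "cx", "cy" (the principal point, pixels), "rvec" (rotation vector, rad) and "tvec" (3), from world to camera coordinates, as OpenCV has them. Camera axes: x right, y down, z forward; pixel columns grow to the right and rows downward; lengths in mm; the calibration is good to about 2 mm. A picture is of the moment at which its call begins. There is no depth.
- manip.sign_off(): hands the job in, once; it reports no verdict.
The state is a dict: "clock": time; "joints": joint angles; "qd": joint speeds; "effort": joint torques, N m; "eef_pos": TCP position; "eef_rot": TCP orientation; "wrist_force": force on the tool from outside, world axes, zero at the start; "moment": the same for the moment, N m; "finger_gap": finger opening in mm.
Only numpy, scipy, OpenCV 4.12 (cv2) and the standard library are available. Lean on these libraries where they do the work, as an engineer would, in place of code of your own. Each camera call takes 0.05 s, during which the arm holds its last target.

## Working session

There is one attempt and no reset: what is moved stays moved. The work goes in short steps, Python scripts to look and compute and a tool call to move; the robot and the scene stay as the last step left them, time stands still between calls to the robot, and variables do not carry over. Pictures are saved under pics/ and viewed, and the job is handed in when it is done.

Besides the shell and the picture viewer there is one more tool, called after "Request:" as a command line: name --pt "numbers of a row" for each row, then --argument value for the rest. jog_arm: Moves the arm, as the interface text tells. Its arguments: {"type":"object","properties":{"commands":{"type":"array","items":{"type":"array","items":{"type":"number"}}},"grip_force":{"type":"number"}},"required":["commands"]}

```bash
mkdir -p pics; cat > h.py <<'E'
import numpy as np, cv2
from cell import manip, camera
def K(c):
    f=c["pixels"].shape[0]/2/np.tan(np.radians(c["vertical_fov"])/2)
    return np.array([[f,0,c["cx"]],[0,f,c["cy"]],[0,0,1.]])
def proj(c,P):
    return cv2.projectPoints(np.array(P,float).reshape(-1,3),np.array(c["rvec"],float),np.array(c["tvec"],float),K(c),None)[0].reshape(-1,2)
def onplane(c,uv,z):
    R=cv2.Rodrigues(np.array(c["rvec"],float))[0];t=np.array(c["tvec"],float).reshape(3)
    o=-R.T@t;out=[]
    for u in np.array(uv,float).reshape(-1,2):
        d=R.T@np.linalg.inv(K(c))@np.array([u[0],u[1],1]);out.append(o+d*(z-o[2])/d[2])
    return np.array(out)
def tri(c1,u1,c2,u2):
    def P(c): return K(c)@np.c_[cv2.Rodrigues(np.array(c["rvec"],float))[0],np.array(c["tvec"],float).reshape(3)]
    X=cv2.triangulatePoints(P(c1),P(c2),np.array(u1,float).reshape(-1,2).T,np.array(u2,float).reshape(-1,2).T)
    return (X[:3]/X[3]).T
import pickle
def snap(tag):
    o={}
    for n in("scene","top"):
        o[n]=camera(n);cv2.imwrite(f"pics/{tag}_{n}.png",o[n]["pixels"])
    pickle.dump(o,open(f"{tag}.pkl","wb"));return o
def load(tag): return pickle.load(open(f"{tag}.pkl","rb"))
E
python3 - <<'E'
from h import *
print(manip.read_state())
o=snap("a")
for n in o: print({k:v for k,v in o[n].items() if k!="pixels"})
E
```

```text
{'clock': 0.0, 'joints': array([ 1.20539864e+00,  3.00499499e-01,  1.52157225e+00, -1.26866023e-05,
        1.32070126e+00, -6.65935261e-02]), 'qd': array([ 0.0001295 ,  0.00082377, -0.00147245, -0.00072275, -0.00278506,
       -0.00091472]), 'effort': array([-1.64157915e-03, -5.31801724e+01, -3.52733588e+01,  7.07681640e-02,
        2.44228105e-02, -9.91807929e-05]), 'eef_pos': array([161.81696729, 525.38443673, 204.87448907]), 'eef_rot': array([-3.14041410e+00, -6.62848837e-05,  2.84279160e+00]), 'wrist_force': array([ 0.54515397, -0.02227314, -0.81351807]), 'moment': array([ 0.03342667,  0.02003435, -0.00036953]), 'finger_gap': 93.9903725517354}
{'vertical_fov': 44.78242907463064, 'cx': 268.8881481543452, 'cy': 202.32557747551834, 'rvec': array([ 2.27680957,  0.69766474, -0.26974884]), 'tvec': array([-441.74212394, -129.71170151, 1491.25404008])}
{'vertical_fov': 46.358975070446235, 'cx': 269.97999155802756, 'cy': 209.47882959027586, 'rvec': array([ 2.20023974, -2.17257895,  0.05149669]), 'tvec': array([  57.00106951,  474.42548443, 1330.21981923])}
```

View pics/a_scene.png

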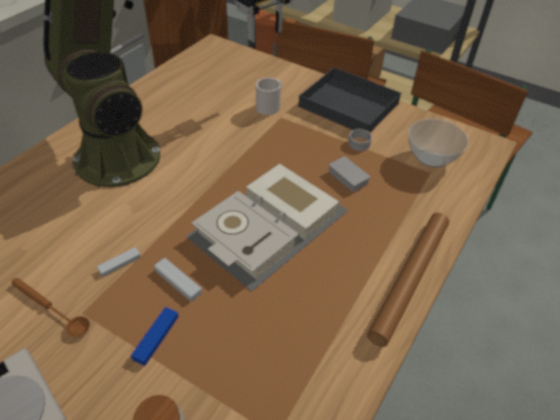

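View pics/a_top.png

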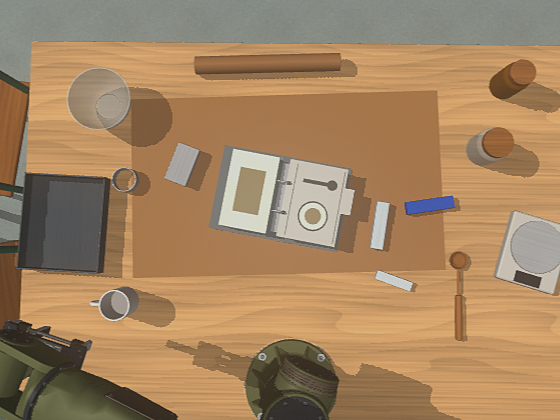

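The scene view shows silver bars at (178,279) and (119,262) and a blue one at (155,336). In the top view they are at (380,225), (394,281) and (430,205). The card's tab is at (346,202) and the tin at (182,164). The weight should be the larger silver bar at top (380,225), so I'll confirm that in an enlarged crop.

```bash
python3 - <<'E'
from h import *
o=load("a")
a=cv2.resize(o["top"]["pixels"][135:300,200:460],None,fx=3,fy=3,interpolation=cv2.INTER_CUBIC)
cv2.imwrite("pics/a_topc.png",a)
a=cv2.resize(o["scene"]["pixels"][150:350,90:350],None,fx=3,fy=3,interpolation=cv2.INTER_CUBIC)
cv2.imwrite("pics/a_scc.png",a)
E
```

```text
(no output)
```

View pics/a_topc.png

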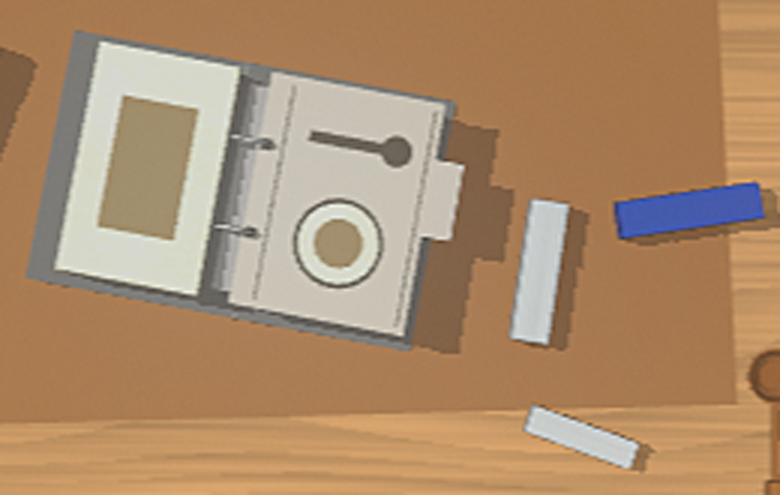

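View pics/a_scc.png

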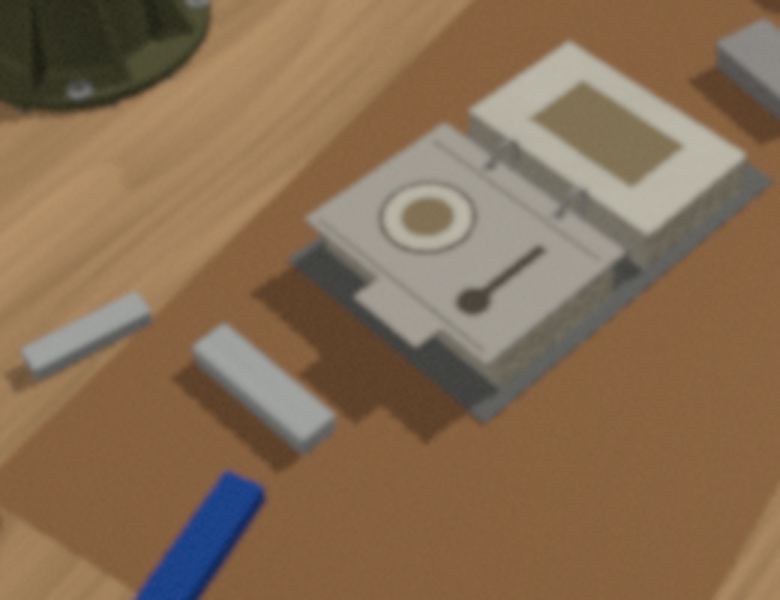

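```bash
python3 - <<'E'
from h import *
from scipy.optimize import least_squares
o=load("a");T=o["top"];S=o["scene"]
t=lambda p:(np.array(p,float)+.5)/3-.5+[200,135]
s=lambda p:(np.array(p,float)+.5)/3-.5+[90,150]
ct=t([(445,102),(405,335),(269,71),(230,305),(464,163),(451,241)])
cs=s([(489,360),(306,220),(624,250),(444,124),(415,347),(356,296)])
wt=t([(530,199),(570,202),(549,343),(511,338)]);ws=s([(334,415),(302,437),(193,348),(226,325)])
print("card tri",tri(T,ct,S,cs).round(1));print("w tri",tri(T,wt,S,ws).round(1), tri(T,wt,S,ws).mean(0))
W=onplane(T,wt,22);print(W.round(1),W.mean(0), onplane(S,ws,22).mean(0))
print(np.linalg.norm(W-np.roll(W,-1,0),axis=1)); e=(W[0]+W[1]-W[2]-W[3]);print("w yaw",np.arctan2(e[1],e[0]))
# binder frame fit, both cameras
# card pts binder frame: far = ? x sign: y axis from card side to other
L=np.array([[1,-165],[-1,-165],[1,-8],[-1,-8]])
for sg in (1,-1):
  P=[]
  for a,b in L: P.append([sg*a*105,b,51.5])
  P+= [[55 if sg>0 else -15,-191,51.5],[-15 if sg>0 else 55,-191,51.5]]
  P=np.array(P)
  def f(q,full=False):
    R=np.array([[np.cos(q[2]),-np.sin(q[2])],[np.sin(q[2]),np.cos(q[2])]])
    X=np.c_[P[:,:2]@R.T+q[:2],P[:,2]]
    return np.r_[(proj(T,X)-ct).ravel(),(proj(S,X)-cs).ravel()]
  for q0 in (0,3.14):
    r=least_squares(f,[450,0,q0]);print(sg,r.x,r.cost, np.abs(r.fun).max())
E
```

```text
card tri [[ 583.  -143.8   55.6]
 [ 376.3 -109.6   51.5]
 [ 608.4   11.6   50.2]
 [ 401.2   45.5   49.8]
 [ 528.4 -162.1   51.1]
 [ 460.  -149.7   52.1]]
w tri [[ 499.7 -227.7   17. ]
 [ 497.1 -261.4   26.7]
 [ 370.3 -243.2   20.9]
 [ 374.1 -209.8   17.4]] [ 435.28198742 -235.55946441   20.49909119]
[[ 499.9 -226.2   22. ]
 [ 497.6 -262.4   22. ]
 [ 369.9 -243.4   22. ]
 [ 373.9 -209.2   22. ]] [ 435.31981736 -235.28447452   22.        ] [ 436.21505102 -236.37921825   22.        ]
[ 36.25833951 129.14554114  34.43846238 127.12471065]
w yaw -0.1413497254318574
1 [ 5.06136992e+02  3.60913450e+01 -1.64669920e-01] 1.8960954809425339 1.0693303871800595
1 [506.1369922   36.09134503   6.11851539] 1.8960954809424708 1.069330379398707
-1 [ 593.09551125 -143.01573861   -2.18532614] 20484.737926282916 101.51945186940424
-1 [ 593.01061379 -143.1528095     4.09652135] 20484.738014954528 101.53721897847998
```

Crop check: the bar at top (380,225) measures about 128x35x21 mm and is silver, so it is the larger silver bar and therefore the weight. The one at (394,281) is smaller, and the one at (430,205) is blue. The binder fit has its origin at (506,36) mm with yaw -0.165, and the residual is at most 1.1 px.

My plan is to grip the tab by its 70 mm ends with the tool pointing down, carry it along the arc, and release it past upright.

Request:
jog_arm --pt "0.028 -0.056 0 0 0 -0.069 1" --pt "0.056 -0.111 0 0 0 -0.137 1" --pt "0.084 -0.167 0 0 0 -0.206 1" --pt "0.112 -0.223 0 0 0 -0.275 1" --pt "0.14 -0.278 0 0 0 -0.344 1" --pt "0.168 -0.334 0 0 0 -0.412 1" --pt "0.196 -0.39 0 0 0 -0.481 1" --pt "0.224 -0.446 0 0 0 -0.55 1" --pt "0.252 -0.501 0 0 0 -0.618 1" --pt "0.28 -0.557 0 0 0 -0.687 1"

```text
clock: 1.35
eef_pos: [442.3, -33.4, 205.4]
eef_rot: [3.141, -0.0, 1.399]
wrist_force: [0.6, 1.5, 0.7]
finger_gap: 94.0
```

Request:
jog_arm --pt "0.02 -0.04 -0.01 0 0 0 1" --pt "0.04 -0.08 -0.03 0 0 0 1" --pt "0.055 -0.111 -0.05 0 0 0.003 1" --pt "0.055 -0.111 -0.08 0 0 0.003 1" --pt "0.055 -0.111 -0.1 0 0 0.003 1" --pt "0.055 -0.111 -0.115 0 0 0.003 1" --pt "0.055 -0.111 -0.115 0 0 0.003 1" --pt "0.055 -0.111 -0.115 0 0 0.003 1" --pt "0.055 -0.111 -0.115 0 0 0.003 1" --pt "0.055 -0.111 -0.115 0 0 0.003 1"

```text
clock: 2.6
eef_pos: [497.0, -142.3, 90.9]
eef_rot: [3.141, 0.0, 1.41]
wrist_force: [-0.6, 0.2, -0.4]
finger_gap: 93.9
```

```bash
python3 - <<'E'
from h import *
o=snap("b"); p=manip.read_state()["eef_pos"]
a=np.hstack([cv2.resize(o["scene"]["pixels"][130:330,90:290],(400,400),interpolation=cv2.INTER_CUBIC),cv2.resize(o["top"]["pixels"][120:300,250:430],(400,400),interpolation=cv2.INTER_CUBIC)])
cv2.imwrite("pics/b_c.png",a);print(p,proj(o["scene"],p),proj(o["top"],p))
E
```

```text
[ 496.93306914 -142.31522861   90.7046912 ] [[221.62625522 242.53099907]] [[349.24743296 199.73964175]]
```

View pics/b_c.png

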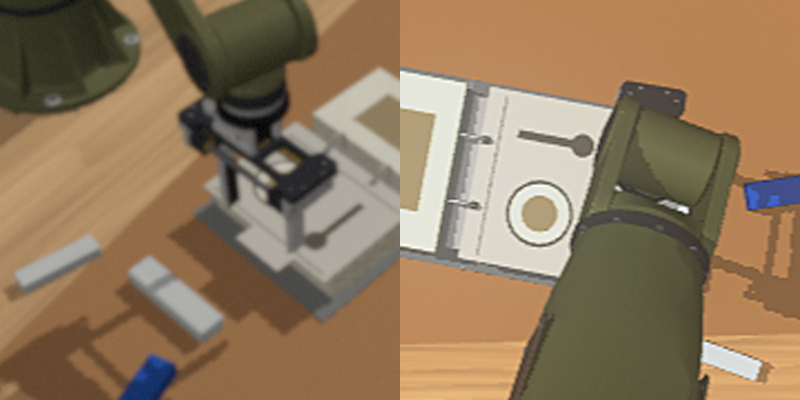

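The scene crop shows the fingers straddling the tab, whose middle projects to (221,242), with the jaws along the rings. Next I lower onto the tab ends and close.

Request:
jog_arm --pt "-0.001 -0.003 -0.015 0 0 0 1" --pt "-0.001 -0.003 -0.03 0 0 0 1" --pt "-0.001 -0.003 -0.04 0 0 0 1" --pt "-0.001 -0.003 -0.048 0 0 0 1" --pt "-0.001 -0.003 -0.048 0 0 0 1" --pt "-0.001 -0.003 -0.048 0 0 0 0.6" --pt "-0.001 -0.003 -0.048 0 0 0 0.6" --pt "-0.001 -0.003 -0.048 0 0 0 0.6" --pt "-0.001 -0.003 -0.048 0 0 0 0.6" --pt "-0.001 -0.003 -0.048 0 0 0 0.6" --grip_force 12

```text
clock: 3.95
eef_pos: [496.6, -145.5, 42.8]
eef_rot: [3.14, 0.0, 1.41]
wrist_force: [5.5, -0.6, -0.5]
finger_gap: 69.5
```

Gripped: the gap of 69.5 mm fits the 70 mm tab. Now the first half of the arc.

Request:
jog_arm --pt "0 0.001 0.016 0 0 0 0.6" --pt "0 0.003 0.031 0 0 0 0.6" --pt "0.001 0.006 0.047 0 0 0 0.6" --pt "0.002 0.011 0.062 0 0 0 0.6" --pt "0.003 0.017 0.0765 0 0 0 0.6" --pt "0.004 0.024 0.0905 0 0 0 0.6" --pt "0.005 0.032 0.104 0 0 0 0.6" --pt "0.007 0.042 0.116 0 0 0 0.6" --pt "0.009 0.052 0.128 0 0 0 0.6" --pt "0.011 0.064 0.139 0 0 0 0.6"

```text
clock: 5.2
eef_pos: [507.8, -81.2, 182.3]
eef_rot: [3.139, 0.0, 1.41]
wrist_force: [9.7, -1.4, -1.4]
finger_gap: 69.4
```

```bash
python3 - <<'E'
from h import *
o=snap("c"); 
a=np.hstack([cv2.resize(o["scene"]["pixels"][110:310,150:350],(400,400),interpolation=cv2.INTER_CUBIC),cv2.resize(o["top"]["pixels"][120:300,220:400],(400,400),interpolation=cv2.INTER_CUBIC)])
cv2.imwrite("pics/c_c.png",a)
E
```

```text
(no output)
```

View pics/c_c.png

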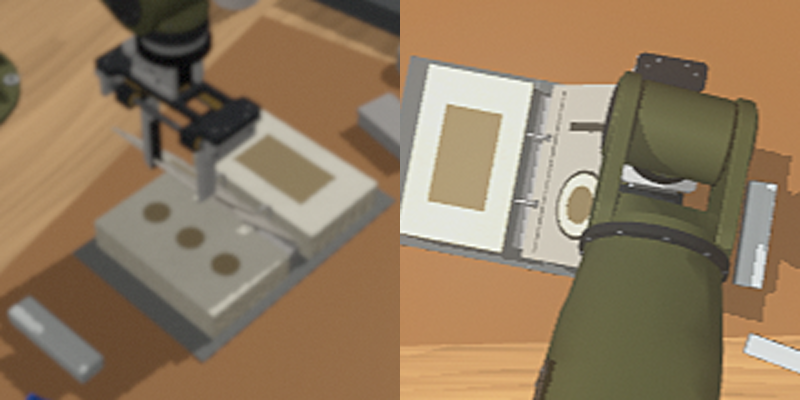

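The crop shows the card raised about 50° and held at the tab between the fingers, following the arc. Next, the second half.

Request:
jog_arm --pt "0.003 0.015 0.011 0 0 0 0.6" --pt "0.006 0.031 0.021 0 0 0 0.6" --pt "0.009 0.048 0.029 0 0 0 0.6" --pt "0.012 0.0655 0.035 0 0 0 0.6" --pt "0.015 0.084 0.0395 0 0 0 0.6" --pt "0.018 0.102 0.042 0 0 0 0.6" --pt "0.021 0.121 0.042 0 0 0 0.6" --pt "0.025 0.1395 0.0405 0 0 0 0.6" --pt "0.028 0.158 0.037 0 0 0 0.6" --pt "0.031 0.176 0.031 0 0 0 0.6"

```text
clock: 6.55
eef_pos: [539.2, 95.2, 213.7]
eef_rot: [3.137, -0.001, 1.41]
wrist_force: [9.0, -1.1, 3.9]
finger_gap: 70.0
```

```bash
python3 - <<'E'
from h import *
o=snap("d"); 
a=np.hstack([cv2.resize(o["scene"]["pixels"][80:280,170:370],(400,400),interpolation=cv2.INTER_CUBIC),cv2.resize(o["top"]["pixels"][120:300,180:360],(400,400),interpolation=cv2.INTER_CUBIC)])
cv2.imwrite("pics/d_c.png",a)
E
```

```text
(no output)
```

View pics/d_c.png

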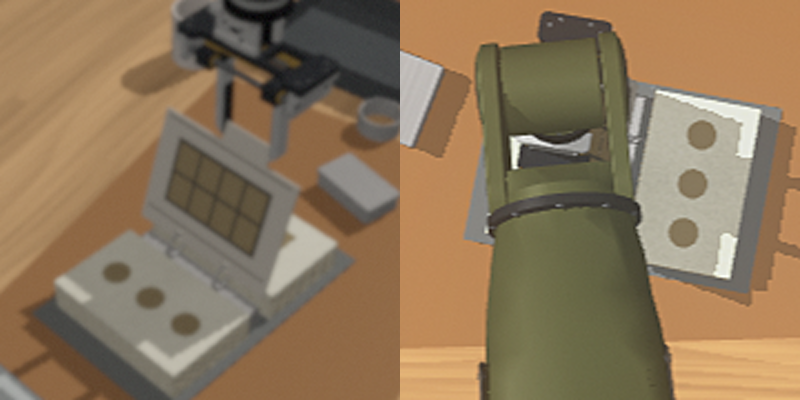

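The card is past upright with the bars picture showing at crop (215,195). I open the jaws, then move up and back so the card can fall.

Request:
jog_arm --pt "0 0 0 0 0 0 1" --pt "0 0 0 0 0 0 1" --pt "0 0 0 0 0 0 1" --pt "0 0 0 0 0 0 1" --pt "0 0 0.01 0 0 0 1" --pt "0 0 0.03 0 0 0 1" --pt "0 0 0.05 0 0 0 1" --pt "0 -0.02 0.06 0 0 0 1" --pt "0 -0.04 0.06 0 0 0 1" --pt "0 -0.06 0.06 0 0 0 1"

```text
clock: 7.9
eef_pos: [537.6, 32.8, 271.8]
eef_rot: [-3.141, 0.0, 1.409]
wrist_force: [0.1, -0.6, -0.2]
finger_gap: 93.9
```

```bash
python3 - <<'E'
from h import *
o=snap("e"); print(manip.read_state()["eef_pos"])
a=np.hstack([cv2.resize(o["scene"]["pixels"][80:280,170:370],(400,400),interpolation=cv2.INTER_CUBIC),cv2.resize(o["top"]["pixels"][120:300,180:360],(400,400),interpolation=cv2.INTER_CUBIC)])
cv2.imwrite("pics/e_c.png",a)
E
```

```text
[537.6544225   32.33010988 271.78413757]
```

View pics/e_c.png

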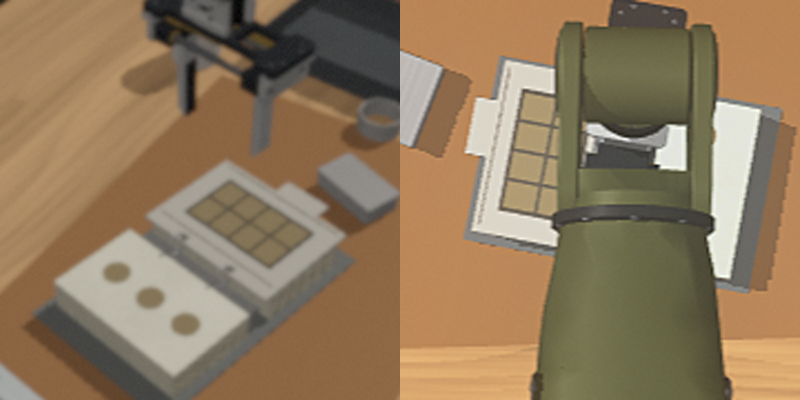

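The crop shows the card flat on the +y side with the bars picture up, and the tab now on the left at crop (482,125). Now to the weight.

Request:
jog_arm --pt "-0.01 -0.027 0 0 0 0.076 1" --pt "-0.02 -0.054 0 0 0 0.151 1" --pt "-0.03 -0.081 0 0 0 0.227 0.8" --pt "-0.04 -0.108 0 0 0 0.302 0.8" --pt "-0.05 -0.135 0 0 0 0.378 0.8" --pt "-0.06 -0.162 0 0 0 0.454 0.8" --pt "-0.07 -0.189 -0.02 0 0 0.53 0.8" --pt "-0.08 -0.216 -0.06 0 0 0.605 0.8" --pt "-0.092 -0.243 -0.1 0 0 0.68 0.8" --pt "-0.102 -0.269 -0.15 0 0 0.756 0.8"

```text
clock: 9.25
eef_pos: [435.4, -235.2, 121.4]
eef_rot: [-3.141, 0.001, 2.999]
wrist_force: [1.2, -0.9, -0.4]
finger_gap: 75.7
```

Request:
jog_arm --pt "0 0 -0.02 0 0 0 0.8" --pt "0 0 -0.05 0 0 0 0.8" --pt "0 0 -0.07 0 0 0 0.8" --pt "0 0 -0.07 0 0 0 0.8" --pt "0 0 -0.07 0 0 0 0.8" --pt "0 0 -0.07 0 0 0 0.8" --pt "0 0 -0.07 0 0 0 0.8" --pt "0 0 -0.07 0 0 0 0.8" --pt "0 0 -0.07 0 0 0 0.8" --pt "0 0 -0.07 0 0 0 0.8"

```text
clock: 10.5
eef_pos: [435.9, -234.3, 52.5]
eef_rot: [-3.142, 0.0, 2.994]
wrist_force: [0.2, -0.2, 0.6]
finger_gap: 75.3
```

```bash
python3 - <<'E'
from h import *
o=snap("f"); s=manip.read_state(); p=s["eef_pos"];print(p,s["eef_rot"],s["joints"])
a=np.hstack([cv2.resize(o["scene"]["pixels"][190:340,100:250],(400,400),interpolation=cv2.INTER_CUBIC),cv2.resize(o["top"]["pixels"][150:300,300:450],(400,400),interpolation=cv2.INTER_CUBIC)])
cv2.imwrite("pics/f_c.png",a)
E
```

```text
[ 435.83635252 -234.27700841   52.4392512 ] [ 3.14157581e+00 -3.79591076e-05  2.99355948e+00] [-5.67257350e-01  3.69808139e-01  1.82200956e+00 -7.93494094e-08
  9.49816483e-01 -1.99002046e+00]
```

View pics/f_c.png

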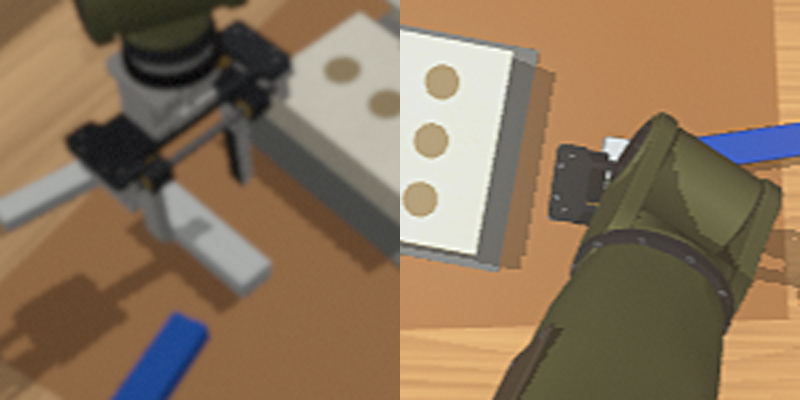

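The crop shows the fingers straddling the silver bar across its width, roughly mid-length. The blue bar is clear at crop (160,360). Lower and grip.

Request:
jog_arm --pt "0 -0.001 -0.02 0 0 0 0.8" --pt "0 -0.001 -0.035 0 0 0 0.8" --pt "0 -0.001 -0.046 0 0 0 0.8" --pt "0 -0.001 -0.046 0 0 0 0.8" --pt "0 -0.001 -0.046 0 0 0 0.2" --pt "0 -0.001 -0.046 0 0 0 0.2" --pt "0 -0.001 -0.046 0 0 0 0.2" --pt "0 -0.001 -0.046 0 0 0 0.2" --pt "0 -0.001 -0.046 0 0 0 0.2" --pt "0 -0.001 -0.046 0 0 0 0.2" --grip_force 30

```text
clock: 11.85
eef_pos: [435.9, -235.3, 6.6]
eef_rot: [-3.141, 0.0, 2.994]
wrist_force: [-0.9, -1.2, 1.9]
finger_gap: 33.7
```

Request:
jog_arm --pt "0 0 0.01 0 0 0 0.2" --pt "0 0 0.03 0 0 0 0.2" --pt "0 0 0.06 0 0 0 0.2" --pt "0 0 0.09 0 0 0 0.2" --pt "0 0 0.12 0 0 0 0.2" --pt "0 0 0.13 0 0 0 0.2" --pt "0 0 0.13 0 0 0 0.2" --pt "0 0 0.13 0 0 0 0.2" --pt "0 0 0.13 0 0 0 0.2" --pt "0 0 0.13 0 0 0 0.2"

```text
clock: 13.1
eef_pos: [435.7, -235.2, 135.9]
eef_rot: [3.141, -0.001, 2.994]
wrist_force: [0.2, -0.6, -4.2]
finger_gap: 33.5
```

```bash
python3 - <<'E'
from h import *
o=snap("g"); s=manip.read_state(); p=s["eef_pos"];print(p,s["eef_rot"],s["wrist_force"],s["moment"])
a=np.hstack([cv2.resize(o["scene"]["pixels"][150:300,100:250],(400,400),interpolation=cv2.INTER_CUBIC),cv2.resize(o["top"]["pixels"][130:280,210:360],(400,400),interpolation=cv2.INTER_CUBIC)])
cv2.imwrite("pics/g_c.png",a)
a=cv2.resize(o["top"]["pixels"][135:265,195:325],(780,780)[:2],interpolation=cv2.INTER_CUBIC)[:600]
cv2.imwrite("pics/g_t.png",a)
E
```

```text
[ 435.78079814 -235.25844817  136.17620504] [ 3.14144494e+00 -4.32275413e-04  2.99354804e+00] [-0.03892423 -0.34236446 -3.78125973] [0.05232113 0.02227328 0.0002369 ]
```

View pics/g_c.png

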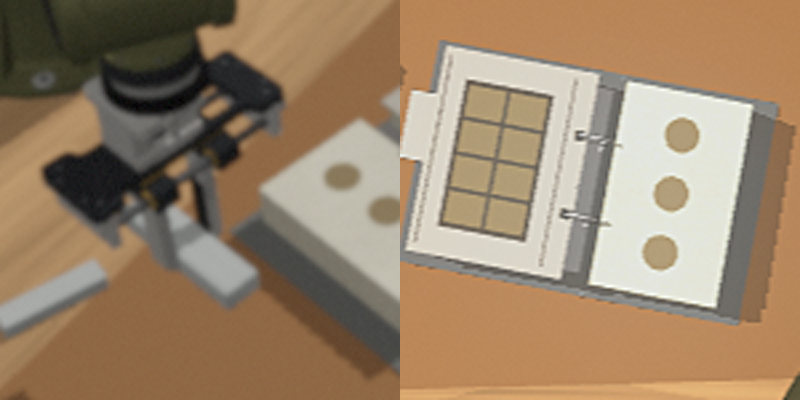

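View pics/g_t.png

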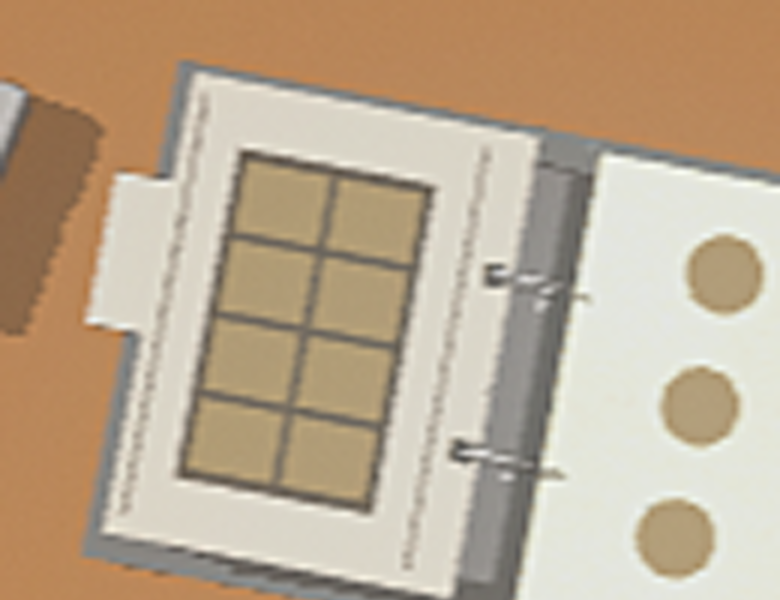

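```bash
python3 - <<'E'
from h import *
o=load("g")
c=(np.array([(195,70),(540,132),(103,532),(455,598)],float)+.5)/6-.5+[195,135]
X=onplane(o["top"],c,51.5);print(X.round(1),X.mean(0))
q=[506.14,36.09,-.1647];print(q[0]-np.sin(q[2])*86.5,q[1]+np.cos(q[2])*86.5)
E
```

```text
[[640.3 180.1  51.5]
 [614.   25.3  51.5]
 [432.8 217.2  51.5]
 [405.6  60.6  51.5]] [523.17386593 120.76877585  51.5       ]
520.3222284353872 121.41944624575093
```

The card's middle from this view is (523,121), and the binder fit gives (520,121), so the two agree. Carry the weight over at z 136.

Request:
jog_arm --pt "0.006 0.026 0 0 0 0 0.2" --pt "0.015 0.063 0 0 0 0 0.2" --pt "0.024 0.1 0 0 0 0 0.2" --pt "0.033 0.138 0 0 0 0 0.2" --pt "0.042 0.176 0 0 0 -0.008 0.2" --pt "0.051 0.214 0 0 0 -0.008 0.2" --pt "0.06 0.252 0 0 0 -0.008 0.2" --pt "0.069 0.29 0 0 0 -0.008 0.2" --pt "0.078 0.328 0 0 0 -0.008 0.2" --pt "0.085 0.357 0 0 0 -0.008 0.2"

```text
clock: 14.45
eef_pos: [521.0, 123.2, 136.3]
eef_rot: [3.142, -0.0, 2.978]
wrist_force: [0.5, -0.0, -4.5]
finger_gap: 33.8
```

Request:
jog_arm --pt "0 0 -0.015 0 0 0 0.2" --pt "0 0 -0.03 0 0 0 0.2" --pt "0 0 -0.045 0 0 0 0.2" --pt "0 0 -0.055 0 0 0 0.2" --pt "0 0 -0.063 0 0 0 0.2" --pt "0 0 -0.068 0 0 0 0.2" --pt "0 0 -0.072 0 0 0 0.2" --pt "0 0 -0.074 0 0 0 0.2" --pt "0 0 -0.076 0 0 0 0.2" --pt "0 0 -0.076 0 0 0 0.2"

```text
clock: 15.7
eef_pos: [520.9, 121.7, 60.4]
eef_rot: [3.142, 0.0, 2.977]
wrist_force: [0.6, 0.9, -3.8]
finger_gap: 33.4
```

```bash
python3 - <<'E'
from h import *
o=snap("i"); s=manip.read_state(); print(s["eef_pos"],s["eef_rot"],s["wrist_force"],s["moment"])
a=np.hstack([cv2.resize(o["scene"]["pixels"][120:270,200:350],(400,400),interpolation=cv2.INTER_CUBIC),cv2.resize(o["top"]["pixels"][130:280,180:330],(400,400),interpolation=cv2.INTER_CUBIC)])
cv2.imwrite("pics/i_c.png",a)
E
```

```text
[520.93495936 121.72689735  60.60066446] [3.14154337e+00 2.31740336e-04 2.97687011e+00] [ 0.06123506 -0.20639023 -3.6258942 ] [ 0.00267734  0.03340769 -0.00860899]
```

View pics/i_c.png

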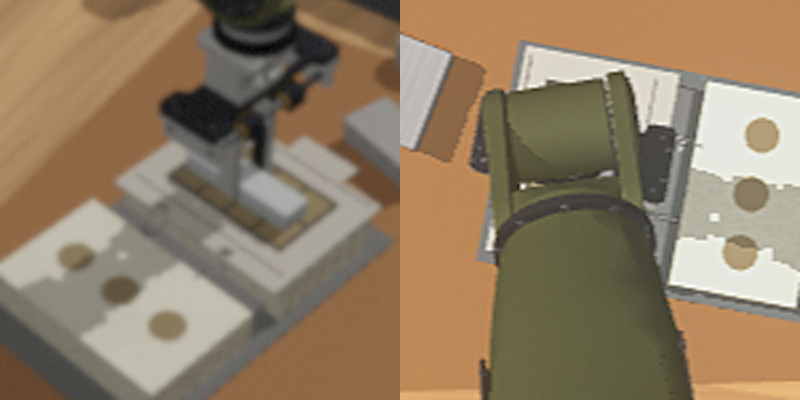

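The bar is over the card's middle, about 2 mm up, and the wrist still carries its weight. Touch down, release, then rise.

Request:
jog_arm --pt "0 0 -0.001 0 0 0 0.2" --pt "0 0 -0.002 0 0 0 0.2" --pt "0 0 -0.0025 0 0 0 0.2" --pt "0 0 -0.0025 0 0 0 0.2" --pt "0 0 -0.0025 0 0 0 0.2" --pt "0 0 -0.0025 0 0 0 0.6" --pt "0 0 -0.0025 0 0 0 0.6" --pt "0 0 -0.0025 0 0 0 0.6" --pt "0 0 -0.0025 0 0 0 0.6" --pt "0 0 -0.0025 0 0 0 0.6"

```text
clock: 17.05
eef_pos: [520.9, 121.7, 58.0]
eef_rot: [3.142, 0.0, 2.977]
wrist_force: [0.9, -0.4, -0.2]
finger_gap: 56.5
```

Request:
jog_arm --pt "0 0 0.01 0 0 0 0.6" --pt "0 0 0.03 0 0 0 0.6" --pt "0 0 0.06 0 0 0 0.6" --pt "0 0 0.1 0 0 0 0.6" --pt "0 0 0.14 0 0 0 0.6" --pt "0 -0.05 0.16 0 0 0 0.6" --pt "0 -0.1 0.16 0 0 0 0.6" --pt "0 -0.15 0.16 0 0 0 0.6" --pt "0 -0.2 0.16 0 0 0 0.6" --pt "0 -0.25 0.16 0 0 0 0.6"

```text
clock: 18.3
eef_pos: [520.6, -129.9, 218.8]
eef_rot: [-3.141, 0.001, 2.977]
wrist_force: [0.5, -0.3, 1.1]
finger_gap: 56.5
```

```bash
python3 - <<'E'
from h import *
o=snap("j"); s=manip.read_state(); print(s["eef_pos"],s["wrist_force"])
cv2.imwrite("pics/j_s.png",cv2.resize(o["scene"]["pixels"][120:270,200:350],(600,600),interpolation=cv2.INTER_CUBIC))
cv2.imwrite("pics/j_t.png",cv2.resize(o["top"]["pixels"][140:260,200:320],(600,600),interpolation=cv2.INTER_CUBIC))
E
```

```text
[ 520.46096585 -131.97800924  218.50127568] [-0.54948879  0.27387967  0.13032382]
```

View pics/j_s.png

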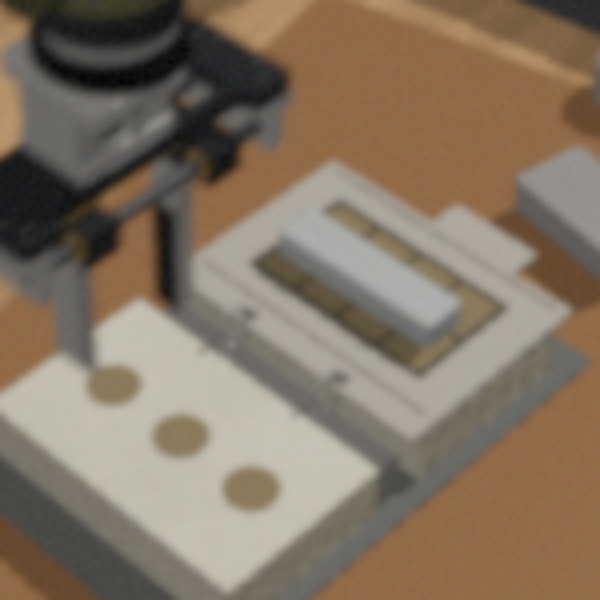

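View pics/j_t.png

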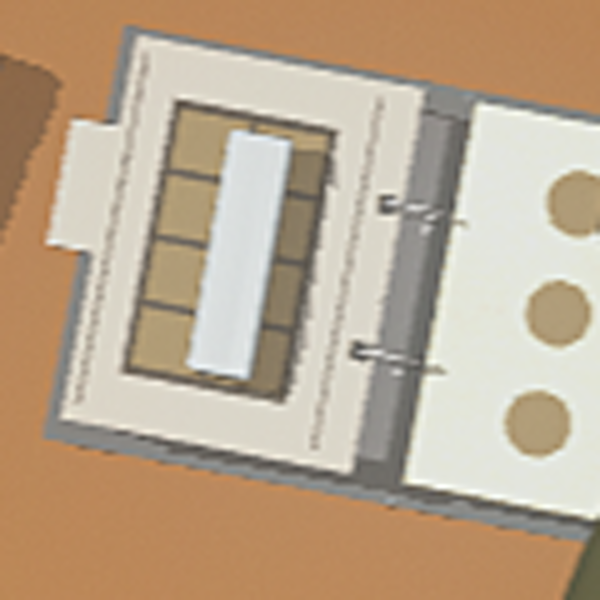

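View pics/j_top.png

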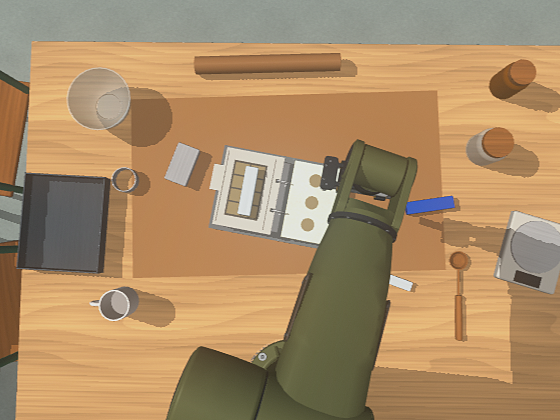

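The top crop shows the weight near the card's middle at (240,252) and parallel to the rings. The tin at (182,164) and cutter at (124,180) have not moved. One number check, then hand in.

```bash
python3 - <<'E'
from h import *
o=load("j")
c=(np.array([(229,128),(293,139),(251,378),(187,366)],float)+.5)/5-.5+[200,140]
X=onplane(o["top"],c,73.5);d=X.mean(0)[:2]-[506.14,36.09];a=-.1647
print(d@[np.cos(a),np.sin(a)],d@[-np.sin(a),np.cos(a)]); e=X[0]+X[1]-X[2]-X[3];print(np.arctan2(e[1],e[0])-a)
s=(np.array([(310,209),(462,297),(432,332),(283,235)],float)+.5)/4-.5+[200,120]
print(tri(o["top"],c.mean(0),o["scene"],s.mean(0)))
print(manip.read_state()["qd"].round(3)); print(manip.sign_off())
E
```

```text
0.14272532403823138 86.85438957256993
0.006490583833409697
[[521.29986194 122.40533997  69.79494702]]
[ 0.077 -0.015  0.025  0.016 -0.002  0.075]
the job is handed in; nothing more can be done
None
```

The recipe card is turned over and lies flat on the +y side with the tray-of-bars picture up. The weight lies on it and the job is handed in, at about 18.5 s of the 51 s. The interface gave no verdict.

**How it was done:** I gripped the card's tab by its two ends, carried it along its arc to about 110°, let it fall, and saw it flat before touching the weight. Then I picked up the larger silver bar, set it on the card, released it and moved the arm clear.

**Last checks:**
- **Position:** the weight's centre is at binder x = 0 mm, y = 87 mm, which is the card's middle. That figure assumes the text's height of 73.5 mm for the top of the bar.
- **Angle:** it is 0.006 rad off parallel to the rings.
- **Bystanders:** the tin and the biscuit cutter look unmoved in the top picture. I judged this by eye and did not measure it.

**Small disagreements:**
- **Weight's height:** the two-view height of its top face came out at 69.8 mm against 73.5 mm expected. Corner picking on blurred crops explains that; single corners were up to 5 mm off earlier too. The bar looked flat in both views.
- **Arm motion:** the arm was still settling slightly at hand-in, with joint speeds of 0.08 rad/s or less. It was well clear of everything.

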